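# Press the bung down the counter tube

## Task

Close the open tube of wooden counters: start the cork bung in the tube's mouth, then take the packing rod and press the bung down the tube until it sits firmly on the counters inside, without crushing them. Then stand the rod back in its block and leave everything else on the table where it is.

Things in the scene. Friction and masses are not known exactly. Their poses are not given: they have to be found in the camera images.
- bung_center (a point): Centre of the loose cork bung: a plain upright cylinder, 32 mm across and 32 mm tall, 20 g, 3 mm bevel round both ends; it starts standing on the table, so this point is 16 mm up. z is the cylinder's axis. Grip it round its upper half, since its lower 15 mm must go into the tube.
- tube_mouth (a point): Centre of the open top of the tube to be closed, 125 mm above the table; z points up along the tube. Brown card tube, 41 mm outside, 35 mm bore, held upright in a wooden block. The first 15 mm of the bore take the bung loosely (1.5 mm clearance all round); let go there, it stands by itself with its upper 13 to 17 mm above the rim.
- rod_grip (a point): Middle of the handle of the wooden packing rod, 130 mm above the rod's flat foot; z points from foot to handle. Rod 165 mm long, 65 to 110 g: foot 24 mm across, shank 18 mm, handle 30 mm across from 102 to 160 mm above the foot. It starts upright, its foot on the bottom of the hole in its block, so that this point is 140 mm above the table.
- block_hole (a point): Centre of the mouth of the round hole in the rod's block, 55 mm above the table; z points up. Dark wooden block 75 x 75 x 55 mm, fixed to the table; hole 30 mm across, 45 mm deep, flat bottom 10 mm above the table.
- counter_bin: White open bin of spare counters, 150 x 210 x 85 mm, origin under its centre. Leave alone.
- bag_carton: Green carton, 130 x 210 x 100 mm, origin under its centre. Leave alone.
- done_tube: Finished card tube with a white bottom cap, standing loose, 43 mm across and 125 mm tall, origin under its centre. Leave alone.
- spare_counter: Single flat wooden counter lying on the table, 32 mm across and 6 mm thick, origin under its centre. Leave alone.
- bung: The cork bung again; origin at the centre of its lower face. Deeper than some 15 to 18 mm the tube grips it: it slides down only under a steady push of about 4 to 9 N and stays where it is left. When it meets the counters the push needed rises by about 8 N per mm: a steady 12 to 20 N shows that it is home; over 30 N crushes the counters.
- rod: The packing rod; origin at the centre of its foot, z towards the handle.
- stand: Light wooden block 90 x 90 x 45 mm, screwed to the table, that holds the tube; origin under its centre, straight below the mouth. Flat wooden counters, 32 mm across, already lie in the tube; the top of their pile is somewhere between 53 and 103 mm below the mouth, different every time and not measured.
There are look-alikes about, which are no part of the job. What is shaped like the rod but blue, pink or red is not meant.

How it is judged:
On the way, in this order (a step that is already met when the one before it is completed fails the run):
1. the bung stands in the mouth of the tube, let go (horizontal distance between bung_center and tube_mouth below 0.006 m and z of bung_center in the frame of tube_mouth below 0.009 m and angle between bung_center's own z axis and vertical below 0.2 rad and contact force between the fingers and bung below 0.05 N), for 0.2 s.
2. the rod presses the bung firmly (over 10 N) onto the counters in the tube (distance between bung_center and pile_c0 below 0.0205 m and contact force between rod and bung above 10 N), for 0.2 s.
At the end, for the whole second after the job is handed in: The bung lies level (within 0.15 rad) on the counters in the tube, with a gap under 1.5 mm; the rod stands released and at rest in the hole of its block, its foot within 10 mm of the hole's bottom and leaning less than 0.25 rad (distance between bung_center and pile_c0 below 0.0205 m and angle between bung_center's own z axis and vertical below 0.15 rad and linear speed of bung below 0.01 m/s and horizontal distance between rod_grip and block_hole below 0.025 m and z of rod_grip in the frame of block_hole below 0.095 m and angle between rod_grip's own z axis and vertical below 0.25 rad and linear speed of rod below 0.02 m/s); the robot touches nothing.
It fails at once if the bung is pressed so hard (over 30 N) that the counters are crushed (contact force between bung and pile_c0 above 30 N).
It fails at once if the bin, the carton, the finished tube or the spare counter is moved more than 20 mm or the tube tipped (distance of any of counter_bin, bag_carton, done_tube, spare_counter from where it was at the start of the episode above 0.02 m or angle between done_tube's own z axis and vertical above 0.3 rad).
It also fails if it takes over 72 s, if anything falls off the work surface, if the arm or the gripper's body presses on something with over 40 N, if the wrist force passes 120 N, or if a joint passes its speed limit or range.

## Robot

A 7-joint arm with a two-finger parallel gripper is mounted at the origin on the work surface. World frame = base frame: x ahead of the robot, y to its left, z up, the work surface at z = 0. Lengths are in m, angles in rad, forces in N, time in s.
With the tool pointing down it reaches from about 0.4 to 0.85 m from the base axis. Payload 4.5 kg.
Tool frame: the origin (TCP) lies at the very end of the fingers, on their centre line; the grasp point (between the pads) lies 19 mm behind it; z points along the fingers, y is the direction in which the jaws open and shut (so a half turn about z gives the same grasp; the last joint's range is limited). The gripper opens to 88 mm and grips with 3 to 60 N. Pads are 18 mm wide; open, the fingers measure 123 mm over their backs; the gripper's body (75 mm by 187 mm) begins 45 mm behind the grasp point.
Start: joints at [1.195, 0.689, -0.195, 1.565, 0.157, 0.902, -0.215], TCP at [0.249, -0.573, 0.239] pointing down, gripper open.
Joint ranges: [-3.01, 3.01], [-0.46, 2.08], [-1.47, 1.51], [0.13, 2.56], [-1, 4.14], [0.04, 2.09], [-2.66, 2.66]. Speed limits (rad/s): [2.57, 2.57, 3.14, 3.14, 3.14, 3.14, 3.14].

## Interface

Orientations are given as a unit quaternion [w, x, y, z].
In Python, from rig import sense, capture, ctrl gives the robot as it stands.
- The arm moves only by the shell command python3 -m pendant 'ROWS' [FORCE]. ROWS is JSON, a list of rows, each an object of numbers: "hand": the finger opening in mm, from 0 to 88.1; "tx", "ty", "tz": the shift along the tool's x, y, z in mm; "twist": the turn about the tool's z in degrees. A call has 1 to 5 rows; each row is the pose to reach, as a shift and turn from the pose commanded when the call began, along the tool's axes at that moment; what a row does not reach only later rows make up. A row lasts 1/8 s, in which the tool goes at most 62.5 mm and 10.7 degrees, less where a joint would pass 70% of its speed; a pose out of reach is approached as far as the arm can. A call with a gripper value outside its range is refused whole. The fingers move at their own pace and stop on an object; FORCE is the grip in N (left out, the last holds). Time passes only in rows, so rows that repeat a pose let the fingers close. It gives the time, the measured TCP pose, the force and the opening at its end, in the units of the state.
- sense(): the state, without advancing time (a new reading comes with each control period).
- capture(name): name is "scene" or "top"; returns a dict with "pixels" (400x640x3 uint8, blue, green, red), "z_map" (400x640 float32, m along the optical axis (not along the pixel's ray), 0 where there is no reading), "mtx" (3x3 intrinsics, pixels), "k1" (the pictures are not rectified: a ray, as slopes to the right and down, at radius r is drawn at 1 + k1 r^2 times it, then the intrinsics apply), "view" (4x4, takes a point from world to camera coordinates). Camera axes: x right, y down, z forward; pixel columns grow to the right and rows downward; lengths in m; the calibration is good to about 2 mm. A picture is of the moment at which its call begins.
- ctrl.job_done(): hands the job in, once; it reports no verdict.
The state is a dict: "time_s": time; "joints": joint angles; "joint_velocities": joint speeds; "tau": joint torques, N m; "eef_pos": TCP position; "ee_rot": TCP orientation; "force": force on the tool from outside, world axes, zero at the start; "torque": the same for the moment, N m; "width": finger opening in m.
Only numpy, scipy, OpenCV 4.12 (cv2) and the standard library are available. Lean on these libraries where they do the work, as an engineer would, in place of code of your own. Each camera call takes 0.05 s, during which the arm holds its last target.

## Working session

There is one attempt and no reset: what is moved stays moved. The work goes in short steps, Python scripts to look and compute and a shell command to move; the robot and the scene stay as the last step left them, time stands still between calls to the robot, and variables do not carry over. Pictures are saved under pics/ and viewed, and the job is handed in when it is done.

```bash
ls; mkdir -p pics
python3 - <<'E'
from rig import sense,capture
import cv2,numpy as np
s=sense();print(s)
for n in("scene","top"):
    c=capture(n);cv2.imwrite(f"pics/{n}0.png",c["pixels"]);print(n,c["mtx"],c["k1"],c["view"])
    np.savez(f"{n}0.npz",**c)
E
```

```text
pics
{'time_s': 0.0, 'joints': array([ 1.19477814,  0.68998402, -0.19449822,  1.56633619,  0.15729299,
        0.90251586, -0.21510122]), 'joint_velocities': array([-0.00246729, -0.00221367,  0.00159178,  0.00016212, -0.00037561,
        0.00085509, -0.00034356]), 'tau': array([-7.04228501e-05, -5.27563834e+01, -1.26665331e+00, -1.53426540e+01,
       -5.25943364e-02,  6.71334434e-03,  1.88806312e-04]), 'eef_pos': array([ 0.24872005, -0.57268545,  0.23791171]), 'ee_rot': array([-8.90296942e-04,  9.79072380e-01,  2.03510237e-01, -2.57210911e-04]), 'force': array([-0.41044204,  0.06389636, -0.64637768]), 'torque': array([-0.00092375, -0.00831939,  0.02962517]), 'width': 0.08807975002493106}
scene [[388.83610187   0.         319.28386665]
 [  0.         388.83610187 197.19600749]
 [  0.           0.           1.        ]] -0.02648208342422115 [[-0.80285238  0.5958232   0.02056113  0.45420145]
 [ 0.40104532  0.56527132 -0.72085435 -0.14753712]
 [-0.44112436 -0.57049369 -0.69278153  1.15354289]
 [ 0.          0.          0.          1.        ]]
top [[410.64636761   0.         322.09838586]
 [  0.         410.64636761 197.16091912]
 [  0.           0.           1.        ]] -0.09359110551513235 [[ 0.02653675 -0.99958746 -0.01098668 -0.00490361]
 [-0.98851996 -0.02460444 -0.14907352  0.57216277]
 [ 0.1487417   0.01481648 -0.98876508  1.01942891]
 [ 0.          0.          0.          1.        ]]
```

View pics/scene0.png

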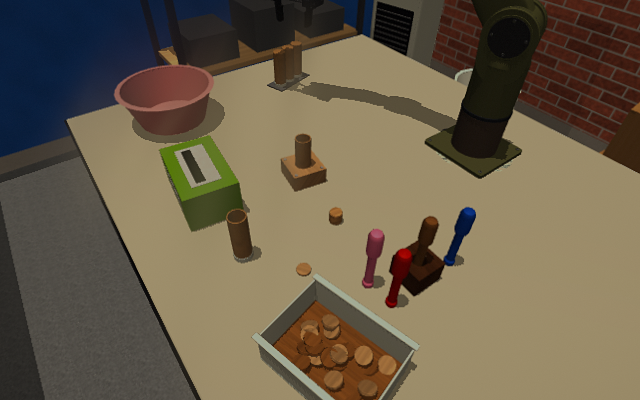

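View pics/top0.png

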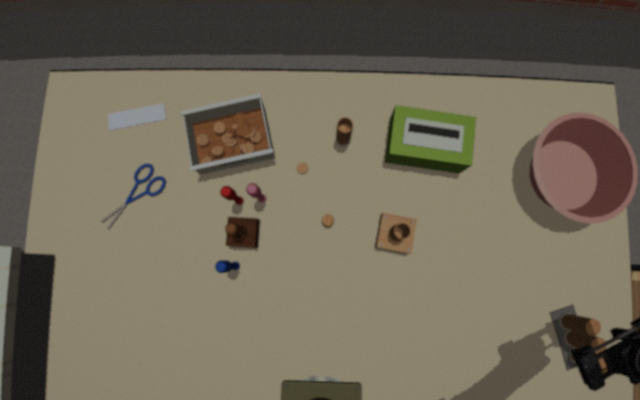

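The scene view shows the bung at about (336,215), the tube in its stand at (303,140), the brown rod at (428,225) in its dark block at (418,265), and look-alikes close by in pink (374,240), red (401,262) and blue (466,215). The top view shows the bung at (328,221), the stand at (397,233) and the block at (243,233). Next I measure positions.

```bash
cat > h.py <<'E'
import numpy as np,cv2
def rays(c,uv):
    uv=np.asarray(uv,float).reshape(-1,1,2)
    n=cv2.undistortPoints(uv,c["mtx"],np.array([float(c["k1"]),0,0,0])).reshape(-1,2)
    R=c["view"][:3,:3];t=c["view"][:3,3]
    d=np.c_[n,np.ones(len(n))]
    return -R.T@t, d@R   # origin, dirs (depth-scaled)
def plane(c,uv,z):
    o,d=rays(c,uv);return o+d*((z-o[2])/d[:,2])[:,None]
def cloud(c):
    v,u=np.mgrid[0:400,0:640]
    o,d=rays(c,np.c_[u.ravel(),v.ravel()])
    return (o+d*c["z_map"].reshape(-1,1)).reshape(400,640,3)
def proj(c,P):
    R=c["view"][:3,:3];t=c["view"][:3,3]
    return cv2.projectPoints(np.asarray(P,float).reshape(-1,1,3),cv2.Rodrigues(R)[0],t,c["mtx"],np.array([float(c["k1"]),0,0,0]))[0].reshape(-1,2)
E
python3 - <<'E'
import numpy as np,cv2
from h import *
C={n:dict(np.load(f"{n}0.npz")) for n in("scene","top")}
for n in C:
    c=C[n];P=cloud(c);ok=c["z_map"]>0
    def st(name,m):
        q=P[m&ok]
        print(n,name,len(q),"min",q.min(0).round(4),"max",q.max(0).round(4),"mean",q.mean(0).round(4)) if len(q) else print(n,name,0)
    hsv=cv2.cvtColor(c["pixels"],cv2.COLOR_BGR2HSV)
    Z=P[...,2]; rg=(P[...,0]>.2)&(P[...,0]<.9)
    # connected comps of elevated stuff
    m=((Z>.012)&rg&ok&(abs(P[...,1])<.6)).astype(np.uint8)
    k,l,s,ce=cv2.connectedComponentsWithStats(m)
    for i in range(1,k):
        if s[i,4]>25:
            q=P[l==i];top=np.percentile(q[:,2],98);t=q[q[:,2]>top-.006]
            print(n,ce[i].round(0),s[i,4],"zmax",top.round(4),"toprange",t[:,:2].min(0).round(4),t[:,:2].max(0).round(4),"all",q[:,:2].min(0).round(3),q[:,:2].max(0).round(3))
for n,b in(("scene",(240,80,500,320)),("top",(200,160,430,290))):
    im=C[n]["pixels"][b[1]:b[3],b[0]:b[2]]
    im=cv2.convertScaleAbs(im,alpha=1.6);cv2.imwrite(f"pics/{n}_z.png",cv2.resize(im,None,fx=3,fy=3,interpolation=cv2.INTER_CUBIC)[:600,:800] if n=="top" else cv2.resize(im,None,fx=2.5,fy=2.5,interpolation=cv2.INTER_CUBIC))
E
```

```text
scene [309.   9.] 296 zmax 0.3266 toprange [ 0.2229 -0.5113] [ 0.2563 -0.4766] all [ 0.2   -0.555] [ 0.269 -0.477]
scene [175. 114.] 1738 zmax 0.113 toprange [ 0.5298 -0.5996] [ 0.7865 -0.514 ] all [ 0.53 -0.6 ] [ 0.786 -0.514]
scene [208. 189.] 5870 zmax 0.1203 toprange [ 0.7226 -0.0613] [ 0.7628 -0.0198] all [ 0.655 -0.376] [ 0.808 -0.019]
scene [303. 164.] 1454 zmax 0.1239 toprange [ 0.4666 -0.2022] [ 0.5058 -0.1603] all [ 0.433 -0.233] [ 0.537 -0.129]
scene [460. 232.] 708 zmax 0.1633 toprange [0.3804 0.2247] [0.4029 0.2485] all [0.379 0.221] [0.407 0.251]
scene [336. 215.] 170 zmax 0.0331 toprange [ 0.501  -0.0192] [0.5302 0.0109] all [ 0.501 -0.019] [0.531 0.012]
scene [416. 263.] 2404 zmax 0.1712 toprange [0.4658 0.2036] [0.4912 0.2277] all [0.439 0.176] [0.579 0.252]
scene [373. 254.] 699 zmax 0.1632 toprange [0.5618 0.1627] [0.5852 0.1859] all [0.558 0.161] [0.587 0.189]
scene [335. 346.] 12843 zmax 0.0903 toprange [0.6269 0.1397] [0.8357 0.3693] all [0.627 0.14 ] [0.836 0.37 ]
top [227. 134.] 5425 zmax 0.0896 toprange [0.6267 0.1365] [0.8334 0.3862] all [0.627 0.136] [0.833
[... 399 characters left out ...]
1615] [0.5814 0.1828] all [0.556 0.157] [0.585 0.187]
top [230. 195.] 244 zmax 0.1634 toprange [0.5518 0.222 ] [0.5729 0.2459] all [0.548 0.219] [0.576 0.248]
top [396. 233.] 1284 zmax 0.1248 toprange [ 0.4669 -0.2013] [ 0.5028 -0.1615] all [ 0.434 -0.234] [ 0.535 -0.13 ]
top [328. 220.] 118 zmax 0.035 toprange [ 0.4987 -0.0225] [0.5274 0.0061] all [ 0.499 -0.022] [0.528 0.009]
top [242. 232.] 934 zmax 0.1725 toprange [0.466  0.2013] [0.4863 0.2268] all [0.44  0.175] [0.514 0.254]
top [226. 266.] 234 zmax 0.1642 toprange [0.3796 0.2234] [0.4024 0.2446] all [0.376 0.22 ] [0.405 0.247]
top [611. 359.] 2337 zmax 0.4077 toprange [ 0.2218 -0.5517] [ 0.2779 -0.534 ] all [ 0.2 -0.6] [ 0.289 -0.474]
```

Run:
```python
import numpy as np,cv2
from h import *
from scipy.optimize import least_squares
C={n:dict(np.load(f"{n}0.npz")) for n in("scene","top")}
def circ(q,r,c0):
    f=lambda p:np.hypot(q[:,0]-p[0],q[:,1]-p[1])-r
    s=least_squares(f,c0,loss="soft_l1",f_scale=.001);return s.x.round(4),len(q),np.abs(f(s.x)).mean().round(4)
for n,c in C.items():
    P=cloud(c);Z=P[...,2]
    d=lambda x,y:np.hypot(P[...,0]-x,P[...,1]-y)
    o=-c["view"][:3,:3].T@c["view"][:3,3];print(n,"cam",o.round(3))
    for nm,x,y,r,lo,hi,rr in(("tube out",.485,-.181,.0205,.055,.118,.03),("bung side",.514,-.006,.016,.008,.027,.025),("rod handle",.478,.215,.015,.11,.165,.025),("red",.562,.234,.015,.11,.15,.025),("pink",.572,.173,.015,.11,.15,.025),("blue",.391,.235,.015,.11,.15,.025)):
        m=(d(x,y)<rr)&(Z>lo)&(Z<hi)
        if nm=="tube out": m&=((P[...,0]-x)*(o[0]-x)+(P[...,1]-y)*(o[1]-y)>0)
        if m.sum()>8: print(nm,circ(P[m],r,[x,y]))
    m=(d(.485,-.181)<.03)&(Z>.121)&(Z<.13);q=P[m][:,:2].astype(np.float32);print("rim",circ(P[m],.019,[.485,-.181]),cv2.minEnclosingCircle(q))
    for nm,x,y,z,rr in(("bungtop",.514,-.006,.032,.02),("blocktop",.477,.214,.055,.06),("standtop",.485,-.181,.045,.07)):
        m=(d(x,y)<rr)&(abs(Z-z)<.005);q=P[m][:,:2].astype(np.float32)
        print(nm,len(q),q.mean(0).round(4),cv2.minEnclosingCircle(q)[0],cv2.minAreaRect(q*1000),"z",np.median(P[m][:,2]).round(4))
```

```text
scene cam [0.933 0.471 0.683]
tube out (array([ 0.4845, -0.1827]), 314, np.float64(0.0009))
bung side (array([ 0.5141, -0.0056]), 74, np.float64(0.0006))
rod handle (array([0.4757, 0.2144]), 301, np.float64(0.0007))
red (array([0.5629, 0.2344]), 251, np.float64(0.0005))
pink (array([0.5708, 0.1734]), 234, np.float64(0.0005))
blue (array([0.3903, 0.2349]), 245, np.float64(0.0006))
rim (array([ 0.4858, -0.1814]), 65, np.float64(0.001)) ((0.48581165075302124, -0.18118758499622345), 0.021421285346150398)
bungtop 109 [ 0.5163 -0.0032] (0.5157338976860046, -0.004197712522000074) ((515.9421997070312, -3.7904624938964844), (28.868358612060547, 29.76824378967285), 28.132049560546875) z 0.0311
blocktop 656 [0.4753 0.2261] (0.47688090801239014, 0.2146243453025818) ((476.65557861328125, 214.47512817382812), (74.22369384765625, 76.92668151855469), 89.14322662353516) z 0.0548
standtop 596 [ 0.4918 -0.172 ] (0.4845280647277832, -0.18060407042503357) ((484.8989562988281, -181.8615264892578), (93.60215759277344, 92.48651885986328), 80.49671173095703) z 0.0444
top cam [ 0.414 -0.006  1.093]
tube out (
[... 236 characters left out ...]
907, 0.2362]), 53, np.float64(0.0003))
rim (array([ 0.4846, -0.1816]), 61, np.float64(0.0009)) ((0.48392099142074585, -0.18183566629886627), 0.0201007891446352)
bungtop 112 [ 0.5137 -0.0072] (0.5138351917266846, -0.007021211087703705) ((514.00927734375, -7.3790283203125), (28.674230575561523, 30.68436622619629), 70.7314682006836) z 0.0307
blocktop 627 [0.4751 0.2094] (0.47611624002456665, 0.21512281894683838) ((476.9132995605469, 214.1595001220703), (76.61317443847656, 73.0111083984375), 88.5742416381836) z 0.054
standtop 941 [ 0.4834 -0.1794] (0.48349446058273315, -0.18144847452640533) ((483.8349609375, -182.0146942138672), (91.34774780273438, 89.93215942382812), 80.06584167480469) z 0.0444
```

View pics/top_z.png

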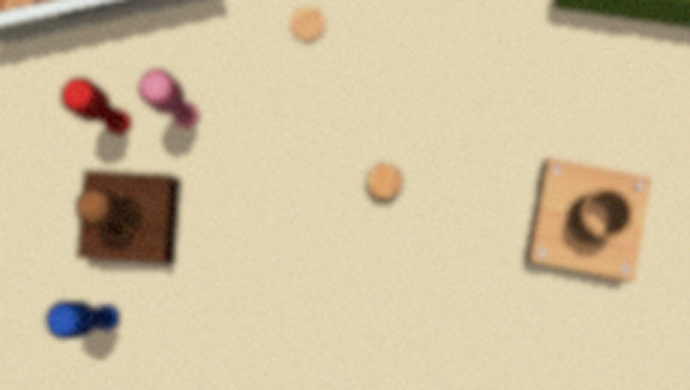

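View pics/scene_z.png

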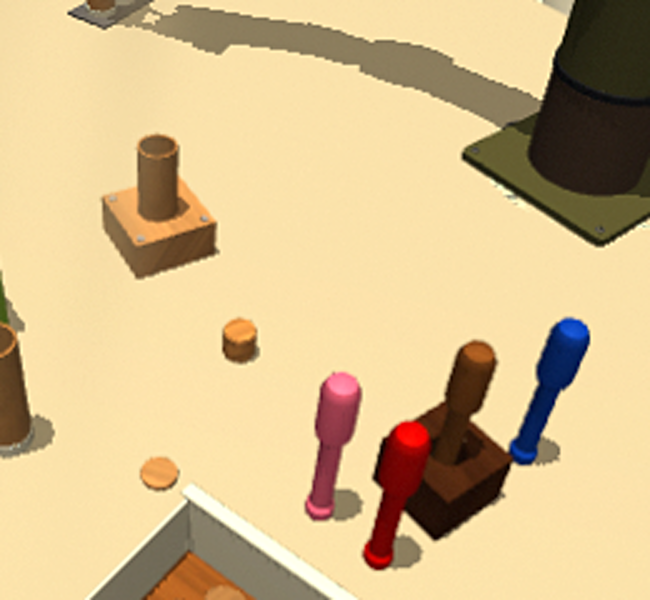

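The two views agree to within about 2 mm:

| Point | x (m) | y (m) |
|---|---|---|
| Tube | 0.485 | -0.182 |
| Bung | 0.5145 | -0.006 |
| Rod and block | 0.477 | 0.2147 |

I start by moving towards the bung and turning the tool square to the world axes.

```bash
cat >> h.py <<'E'
def go(x,y,z=None):
    from rig import sense
    from scipy.spatial.transform import Rotation as R
    s=sense();w,a,b,c=s["ee_rot"];r=R.from_quat([a,b,c,w]);p=s["eef_pos"]
    t=np.array([x,y,p[2] if z is None else z])
    print("t",round(s["time_s"],2),"pos",p.round(4),"xang",np.degrees(np.arctan2(*r.as_matrix()[[1,0],0])).round(2),"need tool mm",(r.inv().apply(t-p)*1000).round(1),"F",s["force"].round(2),"w",round(s["width"]*1000,1),"zaxis",r.as_matrix()[:,2].round(3))
E
python3 -m pendant '[{"tx":37,"ty":-33,"twist":5,"hand":60},{"tx":75,"ty":-66,"twist":10,"hand":60},{"tx":112,"ty":-99,"twist":15,"hand":60},{"tx":150,"ty":-132,"twist":20,"hand":60},{"tx":187,"ty":-165,"twist":23.5,"hand":60}]' 20
python3 -c "
from h import go;go(.5145,-.006)"
```

```text
t 0.1 pos [ 0.2487 -0.5728  0.238 ] xang 23.48 need tool mm [ 469.6 -413.9    0.6] F [ 0.06 -0.26  0.55] w 88.1 zaxis [-0.001  0.001 -1.   ]invalid input at $[0]: expected keys hand, tx, ty, tz, twist
```

All five keys are needed in every row.

```bash
python3 -m pendant '[{"tx":37,"ty":-33,"tz":0,"twist":5,"hand":60},{"tx":75,"ty":-66,"tz":0,"twist":10,"hand":60},{"tx":112,"ty":-99,"tz":0,"twist":15,"hand":60},{"tx":150,"ty":-132,"tz":0,"twist":20,"hand":60},{"tx":187,"ty":-165,"tz":0,"twist":23.5,"hand":60}]' 20
python3 -c "
from h import go;go(.5145,-.006)"
```

```text
time_s: 0.72
eef_pos: [0.3553, -0.3458, 0.2386]
ee_rot: [-0.0, 1.0, -0.001, -0.0]
force: [0.9, 0.0, -0.0]
width: 0.0603
t 0.72 pos [ 0.3553 -0.3458  0.2386] xang -0.15 need tool mm [ 1.583e+02 -3.402e+02  1.000e-01] F [ 0.85  0.01 -0.03] w 60.3 zaxis [-0.  0. -1.]
```

```bash
python3 -m pendant '[{"tx":25,"ty":-54,"tz":0,"twist":0,"hand":60},{"tx":50,"ty":-108,"tz":0,"twist":0,"hand":60},{"tx":75,"ty":-162,"tz":0,"twist":0,"hand":60},{"tx":100,"ty":-216,"tz":0,"twist":0,"hand":60},{"tx":125,"ty":-270,"tz":0,"twist":0,"hand":60}]'
python3 -m pendant '[{"tx":17,"ty":-35,"tz":25,"twist":0,"hand":60},{"tx":33,"ty":-70,"tz":60,"twist":0,"hand":60},{"tx":33,"ty":-70,"tz":100,"twist":0,"hand":60},{"tx":33,"ty":-70,"tz":140,"twist":0,"hand":60},{"tx":33,"ty":-70,"tz":140,"twist":0,"hand":60}]'
python3 - <<'E'
from h import *
from rig import capture
go(.5145,-.006,.018)
for n in("scene","top"):
    c=capture(n);cv2.imwrite(f"pics/{n}1.png",c["pixels"]);np.savez(f"{n}1.npz",**c)
    b=proj(c,[[.5145,-.006,.05]])[0].astype(int)
    im=c["pixels"][max(0,b[1]-60):b[1]+60,b[0]-80:b[0]+80]
    cv2.imwrite(f"pics/{n}1z.png",cv2.resize(cv2.convertScaleAbs(im,alpha=1.6),None,fx=4,fy=4,interpolation=cv2.INTER_CUBIC))
E
```

```text
time_s: 1.35
eef_pos: [0.4804, -0.0756, 0.2386]
ee_rot: [0.0, 1.0, -0.0, -0.0]
force: [0.7, -1.1, -1.0]
width: 0.06
time_s: 1.98
eef_pos: [0.5107, -0.0073, 0.0964]
ee_rot: [0.0, 1.0, 0.0, -0.003]
force: [-0.7, -0.2, 0.5]
width: 0.0596
t 1.98 pos [ 0.5107 -0.0073  0.0964] xang 0.01 need tool mm [ 4.3 -1.4 78.4] F [-0.66 -0.17  0.47] w 59.6 zaxis [-0.006 -0.    -1.   ]
```

View pics/scene1z.png

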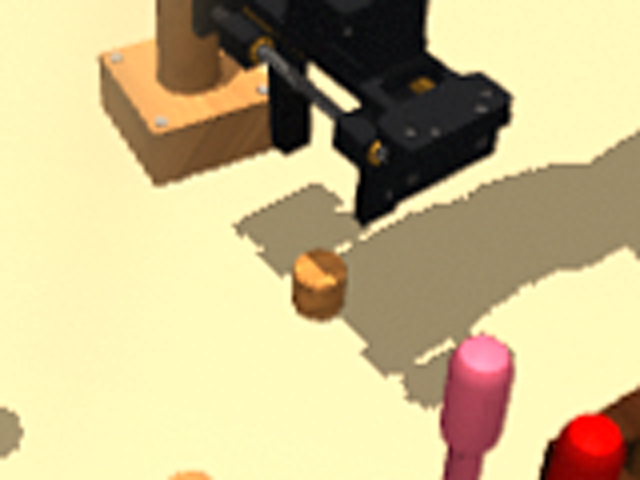

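View pics/top1z.png

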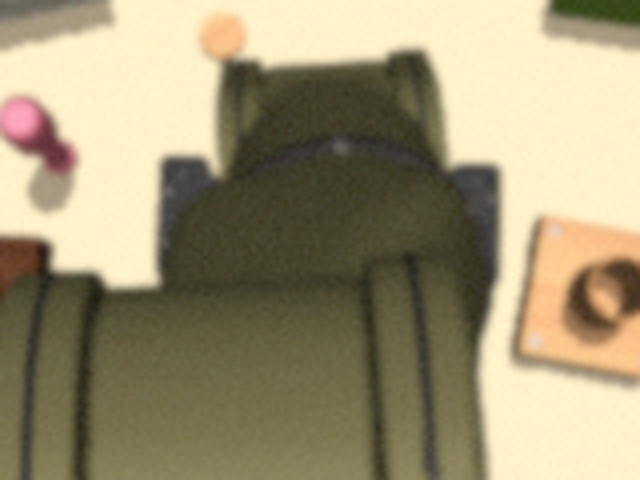

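The zoomed scene view shows the open fingers above the bung (zoom 320,285), clear of the pink look-alike. I descend to it.

```bash
python3 -m pendant '[{"tx":3,"ty":-1,"tz":20,"twist":0,"hand":60},{"tx":3,"ty":-1,"tz":40,"twist":0,"hand":60},{"tx":3,"ty":-1,"tz":58,"twist":0,"hand":60},{"tx":3,"ty":-1,"tz":58,"twist":0,"hand":60},{"tx":3,"ty":-1,"tz":58,"twist":0,"hand":60}]'
python3 - <<'E'
from h import *
from rig import capture
go(.5145,-.006,.018)
c=capture("scene");cv2.imwrite("pics/scene2.png",c["pixels"])
b=proj(c,[[.5145,-.006,.03]])[0].astype(int)
im=c["pixels"][b[1]-45:b[1]+45,b[0]-60:b[0]+60]
cv2.imwrite("pics/scene2z.png",cv2.resize(cv2.convertScaleAbs(im,alpha=1.6),None,fx=5,fy=5,interpolation=cv2.INTER_CUBIC))
E
```

```text
time_s: 2.7
eef_pos: [0.517, -0.0066, 0.0422]
ee_rot: [-0.0, 1.0, -0.0, 0.001]
force: [0.4, -0.4, -0.5]
width: 0.06
t 2.7 pos [ 0.517  -0.0066  0.0422] xang -0.04 need tool mm [-2.6 -0.6 24.2] F [ 0.39 -0.41 -0.46] w 60.0 zaxis [ 0.003  0.    -1.   ]
```

View pics/scene2z.png

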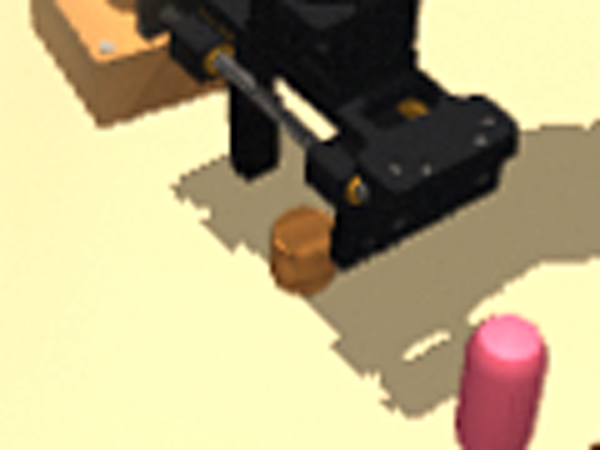

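The fingers straddle the bung, seen at zoom (303,250). I lower to grip height and close.

```bash
python3 -m pendant '[{"tx":-1.5,"ty":0,"tz":12,"twist":0,"hand":60},{"tx":-1.5,"ty":0,"tz":24,"twist":0,"hand":60},{"tx":-1.5,"ty":0,"tz":24,"twist":0,"hand":60},{"tx":-1.5,"ty":0,"tz":24,"twist":0,"hand":60}]'
python3 -c "
from h import go;go(.5145,-.006,.018)"
```

```text
time_s: 3.25
eef_pos: [0.5143, -0.0065, 0.0165]
ee_rot: [0.0, 1.0, -0.0, -0.0]
force: [-0.3, -0.4, -0.1]
width: 0.0598
t 3.25 pos [ 0.5143 -0.0065  0.0165] xang -0.02 need tool mm [ 0.2 -0.5 -1.5] F [-0.31 -0.41 -0.05] w 59.8 zaxis [-0. -0. -1.]
```

```bash
python3 -m pendant '[{"tx":0,"ty":0,"tz":-1.5,"twist":0,"hand":60},{"tx":0,"ty":0,"tz":-1.5,"twist":0,"hand":25},{"tx":0,"ty":0,"tz":-1.5,"twist":0,"hand":25},{"tx":0,"ty":0,"tz":-1.5,"twist":0,"hand":25},{"tx":0,"ty":0,"tz":-1.5,"twist":0,"hand":25}]' 15
python3 -m pendant '[{"tx":0,"ty":0,"tz":0,"twist":0,"hand":25},{"tx":0,"ty":0,"tz":-30,"twist":0,"hand":25},{"tx":0,"ty":0,"tz":-90,"twist":0,"hand":25},{"tx":0,"ty":0,"tz":-150,"twist":0,"hand":25},{"tx":0,"ty":0,"tz":-150,"twist":0,"hand":25}]'
python3 -c "
from h import go;go(.485,-.182,.170)"
```

```text
time_s: 3.88
eef_pos: [0.5145, -0.0065, 0.0183]
ee_rot: [0.0, 1.0, -0.0, 0.0]
force: [0.0, 0.4, 1.2]
width: 0.0312
time_s: 4.5
eef_pos: [0.5172, -0.0065, 0.1721]
ee_rot: [-0.0, 1.0, -0.0, 0.005]
force: [-0.2, 0.5, -0.3]
width: 0.0311
t 4.5 pos [ 0.5172 -0.0065  0.1721] xang -0.04 need tool mm [-32.1 175.5   1.8] F [-0.21  0.53 -0.31] w 31.1 zaxis [ 0.009  0.    -1.   ]
```

```bash
python3 -m pendant '[{"tx":-7,"ty":45,"tz":0,"twist":0,"hand":25},{"tx":-15,"ty":90,"tz":0,"twist":0,"hand":25},{"tx":-22,"ty":135,"tz":0,"twist":0,"hand":25},{"tx":-29.5,"ty":175.5,"tz":0,"twist":0,"hand":25},{"tx":-29.5,"ty":175.5,"tz":0,"twist":0,"hand":25}]'
python3 -m pendant '[{"tx":0,"ty":0,"tz":0,"twist":0,"hand":25},{"tx":0,"ty":0,"tz":0,"twist":0,"hand":25}]'
python3 - <<'E'
from h import *
from rig import capture
go(.485,-.182,.170)
for n in("scene","top"):
    c=capture(n);np.savez(f"{n}3.npz",**c)
    b=proj(c,[[.485,-.182,.14]])[0].astype(int)
    im=c["pixels"][max(0,b[1]-45):b[1]+45,b[0]-60:b[0]+60]
    cv2.imwrite(f"pics/{n}3z.png",cv2.resize(cv2.convertScaleAbs(im,alpha=1.6),None,fx=5,fy=5,interpolation=cv2.INTER_CUBIC))
    print(n,b)
E
```

```text
time_s: 5.12
eef_pos: [0.4827, -0.186, 0.1669]
ee_rot: [0.001, 1.0, -0.004, -0.002]
force: [-0.4, 0.7, -0.4]
width: 0.0313
time_s: 5.38
eef_pos: [0.4851, -0.1801, 0.1677]
ee_rot: [-0.001, 1.0, 0.001, -0.0]
force: [1.0, -0.5, 0.1]
width: 0.0315
t 5.38 pos [ 0.4851 -0.1801  0.1677] xang 0.14 need tool mm [-0.1  1.9 -2.3] F [ 0.95 -0.47  0.11] w 31.5 zaxis [-0.001  0.001 -1.   ]
scene [302 132]
top [403 230]
```

View pics/scene3z.png

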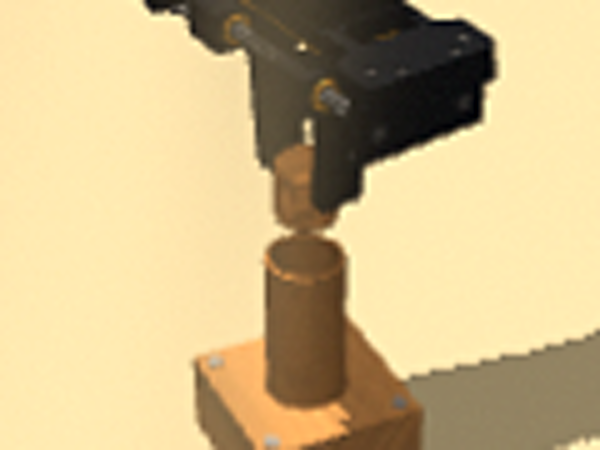

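View pics/top3z.png

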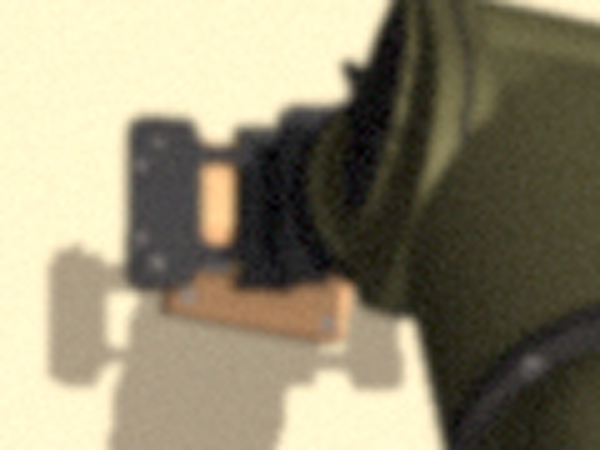

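```bash
python3 -m pendant '[{"tx":0,"ty":0,"tz":0,"twist":0,"hand":25},{"tx":0,"ty":0,"tz":0,"twist":0,"hand":25},{"tx":0,"ty":0,"tz":0,"twist":0,"hand":25}]'
python3 - <<'E'
from h import *
from rig import capture
from scipy.optimize import least_squares
go(.485,-.182,.170)
c=capture("scene");P=cloud(c);Z=P[...,2];hsv=cv2.cvtColor(c["pixels"],cv2.COLOR_BGR2HSV)
go(.485,-.182,.170)
d=np.hypot(P[...,0]-.485,P[...,1]+.182)
def circ(q,r):
    f=lambda p:np.hypot(q[:,0]-p[0],q[:,1]-p[1])-r
    s=least_squares(f,[.485,-.182],loss="soft_l1",f_scale=.001);return s.x.round(4),len(q),np.abs(f(s.x)).mean().round(4)
br=(hsv[...,1]>90)&(hsv[...,0]<25)&(hsv[...,2]>50)
print("bung",circ(P[(d<.03)&(Z>.146)&(Z<.182)&br],.016),P[(d<.03)&(Z>.146)&(Z<.19)&br][:,2].max(), P[(d<.03)&(Z>.140)&br][:,2].min())
o=np.array([.933,.471]);fr=((P[...,0]-.485)*(o[0]-.485)+(P[...,1]+.182)*(o[1]+.182)>0)
print("tube",circ(P[(d<.03)&(Z>.055)&(Z<.118)&br&fr],.0205))
E
```

```text
time_s: 5.85
eef_pos: [0.4849, -0.1819, 0.1683]
ee_rot: [0.0, 1.0, -0.0, 0.0]
force: [0.5, 0.5, -0.3]
width: 0.0314
t 5.85 pos [ 0.4849 -0.1819  0.1683] xang -0.01 need tool mm [ 0.1  0.1 -1.7] F [ 0.52  0.5  -0.31] w 31.4 zaxis [ 0. -0. -1.]
t 5.9 pos [ 0.4849 -0.182   0.1683] xang -0.02 need tool mm [ 0.1  0.  -1.7] F [-0.31 -0.77  0.05] w 31.5 zaxis [ 0. -0. -1.]
bung (array([ 0.4843, -0.1822]), 147, np.float64(0.0024)) 0.18933240284203023 0.1499102008194788
tube (array([ 0.4844, -0.1827]), 315, np.float64(0.0008))
```

The bung lines up with the tube to within about 0.5 mm in the same camera. I lower it slowly.

```bash
python3 -m pendant '[{"tx":0,"ty":0,"tz":9,"twist":0,"hand":25},{"tx":0,"ty":0,"tz":18,"twist":0,"hand":25},{"tx":0,"ty":0,"tz":24,"twist":0,"hand":25},{"tx":0,"ty":0,"tz":29,"twist":0,"hand":25},{"tx":0,"ty":0,"tz":29,"twist":0,"hand":25}]'
python3 -m pendant '[{"tx":0,"ty":0,"tz":3,"twist":0,"hand":25},{"tx":0,"ty":0,"tz":5,"twist":0,"hand":25},{"tx":0,"ty":0,"tz":5,"twist":0,"hand":25}]'
python3 -c "
from h import go;go(.485,-.182,.1275)"
```

```text
time_s: 6.52
eef_pos: [0.4846, -0.1819, 0.1388]
ee_rot: [-0.0, 1.0, -0.0, -0.0]
force: [0.7, -0.4, -0.8]
width: 0.031
time_s: 6.9
eef_pos: [0.4848, -0.182, 0.1342]
ee_rot: [0.0, 1.0, -0.0, -0.0]
force: [-0.5, 0.5, -0.2]
width: 0.0314
t 6.9 pos [ 0.4848 -0.182   0.1342] xang -0.02 need tool mm [0.2 0.  6.7] F [-0.49  0.48 -0.19] w 31.4 zaxis [-0. -0. -1.]
```

```bash
python3 -m pendant '[{"tx":0,"ty":0,"tz":3,"twist":0,"hand":25},{"tx":0,"ty":0,"tz":5.5,"twist":0,"hand":25},{"tx":0,"ty":0,"tz":5.5,"twist":0,"hand":25}]'
python3 - <<'E'
from h import *
from rig import capture
go(.485,-.182,.1275)
c=capture("scene")
b=proj(c,[[.485,-.182,.12]])[0].astype(int)
im=c["pixels"][max(0,b[1]-45):b[1]+45,b[0]-60:b[0]+60]
cv2.imwrite(f"pics/scene4z.png",cv2.resize(cv2.convertScaleAbs(im,alpha=1.6),None,fx=5,fy=5,interpolation=cv2.INTER_CUBIC))
E
```

```text
time_s: 7.28
eef_pos: [0.4847, -0.1819, 0.1285]
ee_rot: [-0.0, 1.0, -0.0, -0.0]
force: [-0.3, 0.0, -0.3]
width: 0.0311
t 7.28 pos [ 0.4847 -0.1819  0.1285] xang -0.02 need tool mm [0.3 0.1 1. ] F [-0.29  0.01 -0.32] w 31.1 zaxis [-0.  0. -1.]
```

View pics/scene4z.png

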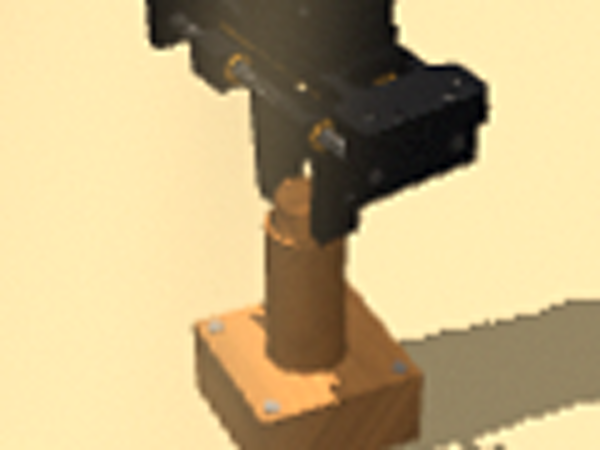

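The bung is in the mouth, with its top at zoom (297,190) just above the rim at (300,230). I release it, wait, then rise.

```bash
python3 -m pendant '[{"tx":0,"ty":0,"tz":0.5,"twist":0,"hand":36},{"tx":0,"ty":0,"tz":0.5,"twist":0,"hand":44},{"tx":0,"ty":0,"tz":0.5,"twist":0,"hand":60},{"tx":0,"ty":0,"tz":0.5,"twist":0,"hand":60},{"tx":0,"ty":0,"tz":0.5,"twist":0,"hand":60}]'
python3 -m pendant '[{"tx":0,"ty":0,"tz":-20,"twist":0,"hand":60},{"tx":0,"ty":0,"tz":-60,"twist":0,"hand":60},{"tx":0,"ty":0,"tz":-110,"twist":0,"hand":60},{"tx":0,"ty":0,"tz":-110,"twist":0,"hand":60}]'
python3 - <<'E'
from h import *
from rig import capture
go(.477,.2147,.25)
c=capture("scene");P=cloud(c)
b=proj(c,[[.485,-.182,.12]])[0].astype(int)
im=c["pixels"][max(0,b[1]-45):b[1]+45,b[0]-60:b[0]+60]
cv2.imwrite(f"pics/scene5z.png",cv2.resize(cv2.convertScaleAbs(im,alpha=1.6),None,fx=5,fy=5,interpolation=cv2.INTER_CUBIC))
d=np.hypot(P[...,0]-.485,P[...,1]+.182);q=P[(d<.024)&(P[...,2]<.155)&(P[...,2]>.132)];print(len(q),np.percentile(q,[2,50,98],axis=0).round(4))
E
```

```text
time_s: 7.95
eef_pos: [0.4849, -0.182, 0.1282]
ee_rot: [0.0, 1.0, -0.0, 0.0]
force: [0.6, 0.1, 0.4]
width: 0.0601
time_s: 8.45
eef_pos: [0.4872, -0.1827, 0.2416]
ee_rot: [0.001, 1.0, -0.0, 0.004]
force: [0.5, 0.1, -0.7]
width: 0.0598
t 8.45 pos [ 0.4872 -0.1827  0.2416] xang -0.04 need tool mm [ -10.4 -397.4   -9.4] F [ 0.48  0.07 -0.67] w 59.8 zaxis [ 0.008 -0.002 -1.   ]
87 [[ 0.472  -0.1952  0.1333]
 [ 0.4859 -0.1797  0.136 ]
 [ 0.4998 -0.1667  0.1384]]
```

View pics/scene5z.png

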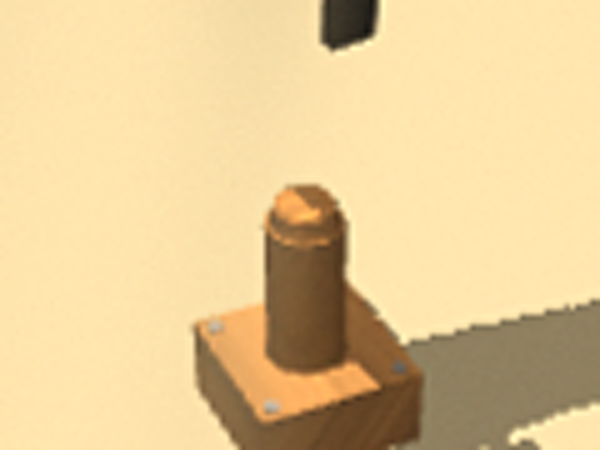

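The bung stands level in the mouth, its top about 13 mm above the rim and centred near zoom (305,205). Next is the rod.

```bash
python3 -m pendant '[{"tx":-1,"ty":-50,"tz":-5,"twist":0,"hand":60},{"tx":-3,"ty":-105,"tz":-8,"twist":0,"hand":60},{"tx":-5,"ty":-160,"tz":-8,"twist":0,"hand":60},{"tx":-7,"ty":-215,"tz":-8,"twist":0,"hand":60},{"tx":-8,"ty":-270,"tz":-8,"twist":0,"hand":60}]'
python3 -m pendant '[{"tx":0,"ty":-50,"tz":0,"twist":0,"hand":60},{"tx":0,"ty":-100,"tz":0,"twist":0,"hand":60},{"tx":0,"ty":-127,"tz":0,"twist":0,"hand":60},{"tx":0,"ty":-127,"tz":0,"twist":0,"hand":60},{"tx":0,"ty":-127,"tz":0,"twist":0,"hand":60}]'
python3 - <<'E'
from h import *
from rig import capture
go(.477,.2147,.119)
c=capture("scene")
b=proj(c,[[.477,.2147,.16]])[0].astype(int)
im=c["pixels"][max(0,b[1]-70):b[1]+70,b[0]-80:b[0]+80]
cv2.imwrite(f"pics/scene6z.png",cv2.resize(cv2.convertScaleAbs(im,alpha=1.6),None,fx=4,fy=4,interpolation=cv2.INTER_CUBIC))
go(.477,.2147,.119)
E
```

```text
time_s: 9.12
eef_pos: [0.4758, 0.0895, 0.2448]
ee_rot: [0.0, 1.0, -0.0, -0.001]
force: [1.2, 0.8, -0.0]
width: 0.06
time_s: 9.75
eef_pos: [0.4765, 0.2132, 0.2452]
ee_rot: [0.001, 1.0, -0.001, -0.001]
force: [0.2, -0.0, 0.0]
width: 0.0599
t 9.75 pos [0.4765 0.2132 0.2452] xang -0.1 need tool mm [  0.7  -1.8 126.2] F [ 0.16 -0.    0.03] w 59.9 zaxis [-0.002 -0.002 -1.   ]
t 9.8 pos [0.4768 0.2129 0.2455] xang -0.15 need tool mm [  0.4  -2.1 126.5] F [ 0.71 -0.88 -0.01] w 60.3 zaxis [-0.001 -0.002 -1.   ]
```

View pics/scene6z.png

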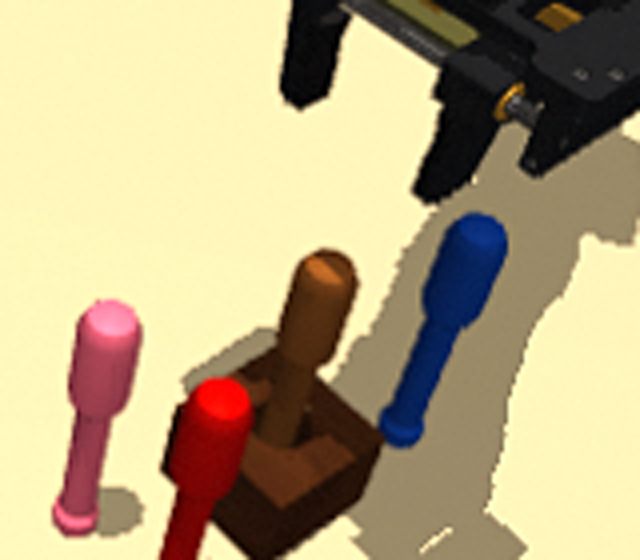

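The brown rod at zoom (325,300) is below the open fingers and clear of the red and blue look-alikes. I lower over it.

```bash
python3 -m pendant '[{"tx":0,"ty":-1,"tz":30,"twist":0,"hand":60},{"tx":0,"ty":-1,"tz":55,"twist":0,"hand":60},{"tx":0,"ty":-1,"tz":80,"twist":0,"hand":60},{"tx":0,"ty":-1,"tz":105,"twist":0,"hand":60},{"tx":0,"ty":-1,"tz":105,"twist":0,"hand":60}]'
python3 -m pendant '[{"tx":0,"ty":0,"tz":10,"twist":0,"hand":60},{"tx":0,"ty":0,"tz":18,"twist":0,"hand":60},{"tx":0,"ty":0,"tz":18,"twist":0,"hand":60},{"tx":0,"ty":0,"tz":18,"twist":0,"hand":60}]'
python3 - <<'E'
from h import *
from rig import capture
go(.477,.2147,.121)
c=capture("scene")
b=proj(c,[[.477,.2147,.16]])[0].astype(int)
im=c["pixels"][max(0,b[1]-70):b[1]+70,b[0]-80:b[0]+80]
cv2.imwrite(f"pics/scene7z.png",cv2.resize(cv2.convertScaleAbs(im,alpha=1.6),None,fx=4,fy=4,interpolation=cv2.INTER_CUBIC))
E
```

```text
time_s: 10.42
eef_pos: [0.4761, 0.2138, 0.1399]
ee_rot: [0.001, 1.0, -0.001, -0.002]
force: [0.2, 0.8, -0.3]
width: 0.0599
time_s: 10.92
eef_pos: [0.4772, 0.2162, 0.1235]
ee_rot: [-0.0, 1.0, -0.0, 0.0]
force: [0.3, 0.1, -0.6]
width: 0.0597
t 10.93 pos [0.4772 0.2162 0.1235] xang -0.02 need tool mm [-0.2  1.5  2.5] F [ 0.34  0.1  -0.56] w 59.7 zaxis [ 0.001  0.    -1.   ]
```

View pics/scene7z.png

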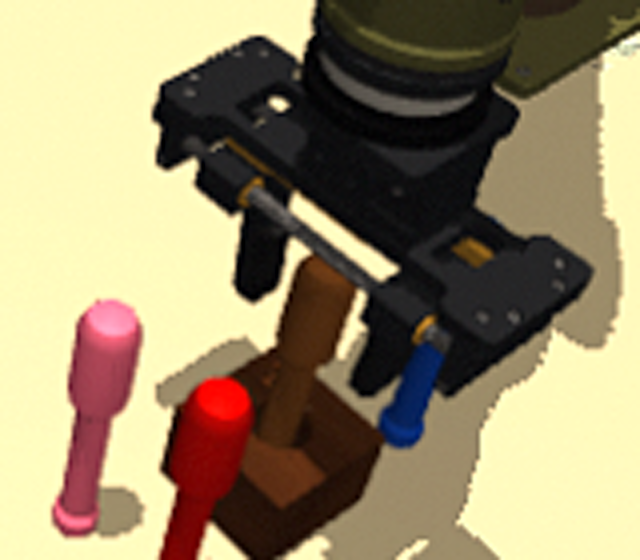

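The fingers straddle the handle at zoom (320,300) and clear the look-alikes. I close with a firm grip and check for side force.

```bash
python3 -m pendant '[{"tx":0,"ty":1.2,"tz":1,"twist":0,"hand":60},{"tx":0,"ty":1.2,"tz":1,"twist":0,"hand":60},{"tx":0,"ty":1.2,"tz":1,"twist":0,"hand":25},{"tx":0,"ty":1.2,"tz":1,"twist":0,"hand":25},{"tx":0,"ty":1.2,"tz":1,"twist":0,"hand":25}]' 55
python3 -m pendant '[{"tx":0,"ty":0,"tz":0,"twist":0,"hand":25},{"tx":0,"ty":0,"tz":0,"twist":0,"hand":25}]'
python3 -c "
from h import go;go(.477,.2147,.121)"
```

```text
time_s: 11.6
eef_pos: [0.477, 0.2149, 0.1222]
ee_rot: [0.0, 1.0, -0.0, 0.0]
force: [1.0, 0.3, -0.5]
width: 0.0319
time_s: 11.85
eef_pos: [0.477, 0.2148, 0.1222]
ee_rot: [0.0, 1.0, -0.0, 0.0]
force: [0.7, -0.4, -0.3]
width: 0.0288
t 11.85 pos [0.477  0.2148 0.1222] xang -0.02 need tool mm [-0.   0.1  1.2] F [ 0.65 -0.41 -0.28] w 28.8 zaxis [ 0. -0. -1.]
```

```bash
python3 -m pendant '[{"tx":0,"ty":0,"tz":-15,"twist":0,"hand":25},{"tx":0,"ty":0,"tz":-45,"twist":0,"hand":25},{"tx":0,"ty":0,"tz":-80,"twist":0,"hand":25},{"tx":0,"ty":0,"tz":-115,"twist":0,"hand":25},{"tx":0,"ty":0,"tz":-150,"twist":0,"hand":25}]'
python3 -m pendant '[{"tx":0,"ty":0,"tz":-5,"twist":0,"hand":25},{"tx":0,"ty":0,"tz":-5,"twist":0,"hand":25},{"tx":0,"ty":0,"tz":-5,"twist":0,"hand":25}]'
python3 - <<'E'
from h import *
from rig import capture
go(.485,-.182,.28)
c=capture("scene");cv2.imwrite("pics/scene8.png",cv2.convertScaleAbs(c["pixels"],alpha=1.6))
E
```

```text
time_s: 12.48
eef_pos: [0.4768, 0.2147, 0.2744]
ee_rot: [-0.0, 1.0, -0.0, 0.0]
force: [0.7, -0.5, -1.6]
width: 0.0291
time_s: 12.85
eef_pos: [0.4762, 0.2145, 0.276]
ee_rot: [0.001, 1.0, -0.0, -0.001]
force: [-0.3, 0.5, -0.2]
width: 0.029
t 12.85 pos [0.4762 0.2145 0.276 ] xang -0.02 need tool mm [  8.9 396.5  -3.5] F [-0.27  0.48 -0.23] w 29.0 zaxis [-0.002 -0.001 -1.   ]
```

View pics/scene8.png

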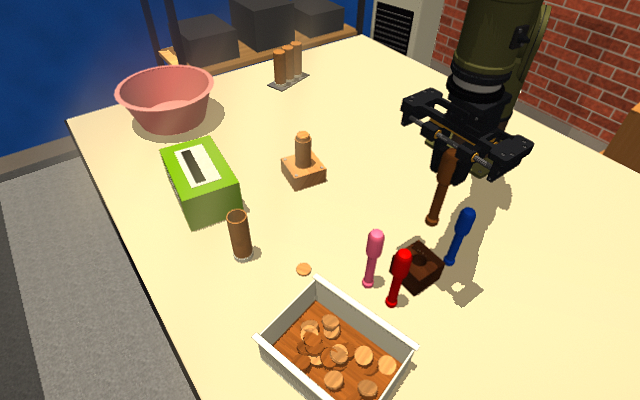

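The rod is held upright at (443,190) and clear of its block. I carry it to the tube.

```bash
python3 -m pendant '[{"tx":1,"ty":40,"tz":0,"twist":0,"hand":25},{"tx":2,"ty":90,"tz":0,"twist":0,"hand":25},{"tx":4,"ty":140,"tz":0,"twist":0,"hand":25},{"tx":6,"ty":190,"tz":0,"twist":0,"hand":25},{"tx":8,"ty":240,"tz":0,"twist":0,"hand":25}]'
python3 -m pendant '[{"tx":0,"ty":50,"tz":0,"twist":0,"hand":25},{"tx":0,"ty":100,"tz":0,"twist":0,"hand":25},{"tx":0,"ty":135,"tz":0,"twist":0,"hand":25},{"tx":0,"ty":156.5,"tz":0,"twist":0,"hand":25},{"tx":0,"ty":156.5,"tz":0,"twist":0,"hand":25}]'
python3 -m pendant '[{"tx":0,"ty":0,"tz":0,"twist":0,"hand":25},{"tx":0,"ty":0,"tz":0,"twist":0,"hand":25},{"tx":0,"ty":0,"tz":0,"twist":0,"hand":25},{"tx":0,"ty":0,"tz":0,"twist":0,"hand":25}]'
python3 - <<'E'
from h import *
from rig import capture
go(.485,-.182,.28)
for n in("scene","top"):
    c=capture(n)
    b=proj(c,[[.485,-.182,.17]])[0].astype(int)
    im=c["pixels"][max(0,b[1]-60):b[1]+60,b[0]-80:b[0]+80]
    cv2.imwrite(f"pics/{n}9z.png",cv2.resize(cv2.convertScaleAbs(im,alpha=1.6),None,fx=4,fy=4,interpolation=cv2.INTER_CUBIC))
    if n=="scene":
        P=cloud(c)
        for zz in(.165,.18,.195,.21,.225,.25):
            m=(np.hypot(P[...,0]-.485,P[...,1]+.182)<.035)&(abs(P[...,2]-zz)<.006);q=P[m]
            if len(q)>4:
                v=np.array([-(.471+.182),.933-.485]);v/=np.linalg.norm(v);l=(q[:,:2]-[.485,-.182])@v
                print(zz,len(q),"lateral mm",(l.min()*1000).round(1),(l.max()*1000).round(1))
E
```

```text
time_s: 13.52
eef_pos: [0.4844, -0.0267, 0.2763]
ee_rot: [0.0, 1.0, -0.0, -0.001]
force: [0.5, 0.5, -0.3]
width: 0.029
time_s: 14.15
eef_pos: [0.484, -0.1833, 0.2763]
ee_rot: [0.0, 1.0, -0.002, -0.001]
force: [-0.4, 0.1, -0.9]
width: 0.0288
time_s: 14.65
eef_pos: [0.4849, -0.1812, 0.2773]
ee_rot: [-0.0, 1.0, 0.0, 0.0]
force: [-0.3, 0.2, -0.8]
width: 0.0291
t 14.65 pos [ 0.4849 -0.1812  0.2773] xang 0.03 need tool mm [ 0.1  0.8 -2.7] F [-0.28  0.21 -0.77] w 29.1 zaxis [ 0.  0. -1.]
0.165 18 lateral mm -8.3 10.8
0.18 42 lateral mm -10.5 10.9
0.195 30 lateral mm -5.5 8.5
0.21 34 lateral mm -7.5 8.6
0.225 35 lateral mm -7.4 8.6
0.25 39 lateral mm -7.0 8.7
```

View pics/scene9z.png

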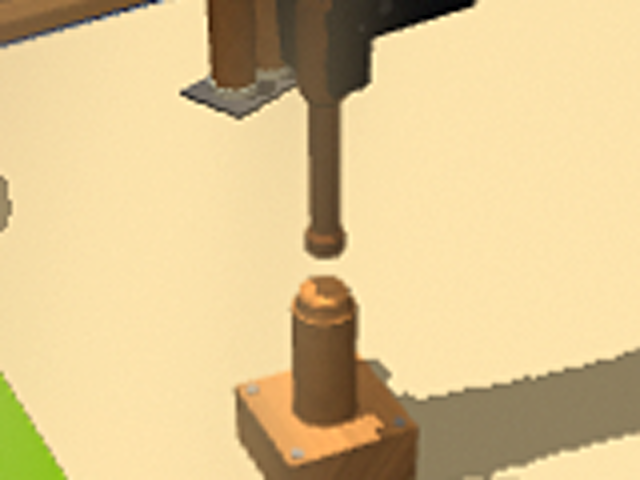

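The rod is straight and centred over the bung: foot at zoom (325,240), bung at (323,290). The first top picture looks down the open tube, so its depth map may show the top of the pile.

Run:
```python
from h import *
c=dict(np.load("top0.npz"));P=cloud(c)
m=(np.hypot(P[...,0]-.485,P[...,1]+.182)<.0165)&(P[...,2]<.118)
q=P[m];print(len(q))
print(q[np.argsort(q[:,2])].round(3)[::3])
```

```text
70
[[ 0.501 -0.185  0.024]
 [ 0.488 -0.194  0.033]
 [ 0.492 -0.18   0.034]
 [ 0.48  -0.186  0.035]
 [ 0.485 -0.193  0.036]
 [ 0.492 -0.183  0.036]
 [ 0.49  -0.18   0.037]
 [ 0.485 -0.188  0.037]
 [ 0.479 -0.188  0.037]
 [ 0.49  -0.185  0.037]
 [ 0.477 -0.19   0.038]
 [ 0.48  -0.195  0.038]
 [ 0.477 -0.188  0.038]
 [ 0.484 -0.185  0.039]
 [ 0.482 -0.193  0.039]
 [ 0.49  -0.182  0.039]
 [ 0.487 -0.195  0.04 ]
 [ 0.497 -0.185  0.04 ]
 [ 0.497 -0.193  0.049]
 [ 0.501 -0.186  0.06 ]
 [ 0.501 -0.179  0.086]
 [ 0.5   -0.187  0.097]
 [ 0.501 -0.179  0.113]
 [ 0.497 -0.193  0.115]]
```

```bash
python3 -m pendant '[{"tx":0,"ty":0.4,"tz":6,"twist":0,"hand":25},{"tx":0,"ty":0.4,"tz":12,"twist":0,"hand":25},{"tx":0,"ty":0.4,"tz":18,"twist":0,"hand":25},{"tx":0,"ty":0.4,"tz":22,"twist":0,"hand":25},{"tx":0,"ty":0.4,"tz":22,"twist":0,"hand":25}]'
python3 -c "
from h import go;go(.485,-.182,.250)"
```

```text
time_s: 15.38
eef_pos: [0.4847, -0.182, 0.2548]
ee_rot: [-0.0, 1.0, -0.0, -0.0]
force: [-0.5, 0.1, -0.6]
width: 0.0289
t 15.38 pos [ 0.4847 -0.182   0.2548] xang -0.02 need tool mm [0.3 0.  4.8] F [-0.51  0.08 -0.61] w 28.9 zaxis [-0.001  0.    -1.   ]
```

The pile top shows at z of about 0.037, some 87 mm below the mouth, so home should come at TCP z of about 0.182. I push down at a moderate pace to 0.195 and go carefully from there.

```bash
python3 -m pendant '[{"tx":0,"ty":0,"tz":3,"twist":0,"hand":25},{"tx":0,"ty":0,"tz":6,"twist":0,"hand":25},{"tx":0,"ty":0,"tz":9,"twist":0,"hand":25},{"tx":0,"ty":0,"tz":12,"twist":0,"hand":25},{"tx":0,"ty":0,"tz":15,"twist":0,"hand":25}]'
python3 - <<'E'
from h import *
from rig import capture
go(.485,-.182,.195)
c=capture("scene")
b=proj(c,[[.485,-.182,.15]])[0].astype(int)
im=c["pixels"][max(0,b[1]-60):b[1]+60,b[0]-80:b[0]+80]
cv2.imwrite("pics/scene10z.png",cv2.resize(cv2.convertScaleAbs(im,alpha=1.6),None,fx=4,fy=4,interpolation=cv2.INTER_CUBIC))
E
```

```text
time_s: 16.0
eef_pos: [0.4856, -0.1822, 0.2411]
ee_rot: [0.0, 1.0, -0.0, 0.001]
force: [-0.4, 1.1, 6.9]
width: 0.029
t 16.0 pos [ 0.4856 -0.1822  0.2411] xang -0.02 need tool mm [-0.7 -0.2 46.1] F [-0.38  1.1   6.87] w 29.0 zaxis [ 0.002 -0.001 -1.   ]
```

View pics/scene10z.png

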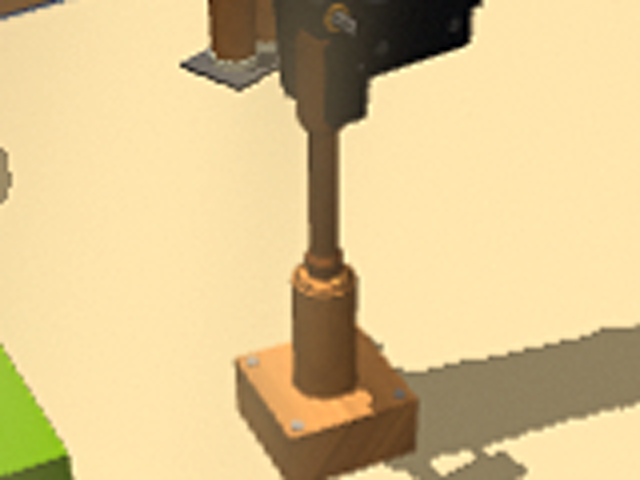

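The rod's foot is on the bung at zoom (323,265) with 6.9 N of friction, and the bung is going down. I continue.

```bash
python3 -m pendant '[{"tx":0,"ty":0,"tz":3,"twist":0,"hand":25},{"tx":0,"ty":0,"tz":6,"twist":0,"hand":25},{"tx":0,"ty":0,"tz":9,"twist":0,"hand":25},{"tx":0,"ty":0,"tz":12,"twist":0,"hand":25},{"tx":0,"ty":0,"tz":15,"twist":0,"hand":25}]'
python3 -c "
from h import go;go(.485,-.182,.195)"
```

```text
time_s: 16.68
eef_pos: [0.4857, -0.1822, 0.2261]
ee_rot: [0.0, 1.0, -0.0, 0.001]
force: [0.4, 0.8, 7.6]
width: 0.029
t 16.68 pos [ 0.4857 -0.1822  0.2261] xang -0.02 need tool mm [-0.7 -0.2 31.1] F [0.44 0.85 7.61] w 29.0 zaxis [ 0.002 -0.001 -1.   ]
```

```bash
python3 -m pendant '[{"tx":0,"ty":0,"tz":3,"twist":0,"hand":25},{"tx":0,"ty":0,"tz":6,"twist":0,"hand":25},{"tx":0,"ty":0,"tz":9,"twist":0,"hand":25},{"tx":0,"ty":0,"tz":12,"twist":0,"hand":25},{"tx":0,"ty":0,"tz":15,"twist":0,"hand":25}]'
python3 - <<'E'
from h import *
from rig import capture
go(.485,-.182,.195)
c=capture("scene")
b=proj(c,[[.485,-.182,.15]])[0].astype(int)
im=c["pixels"][max(0,b[1]-60):b[1]+60,b[0]-80:b[0]+80]
cv2.imwrite("pics/scene11z.png",cv2.resize(cv2.convertScaleAbs(im,alpha=1.6),None,fx=4,fy=4,interpolation=cv2.INTER_CUBIC))
E
```

```text
time_s: 17.3
eef_pos: [0.4857, -0.1822, 0.2111]
ee_rot: [0.0, 1.0, -0.0, 0.001]
force: [0.2, -0.5, 9.1]
width: 0.0291
t 17.3 pos [ 0.4857 -0.1822  0.2111] xang -0.02 need tool mm [-0.8 -0.2 16.1] F [ 0.19 -0.5   9.1 ] w 29.1 zaxis [ 0.002 -0.001 -1.   ]
```

View pics/scene11z.png

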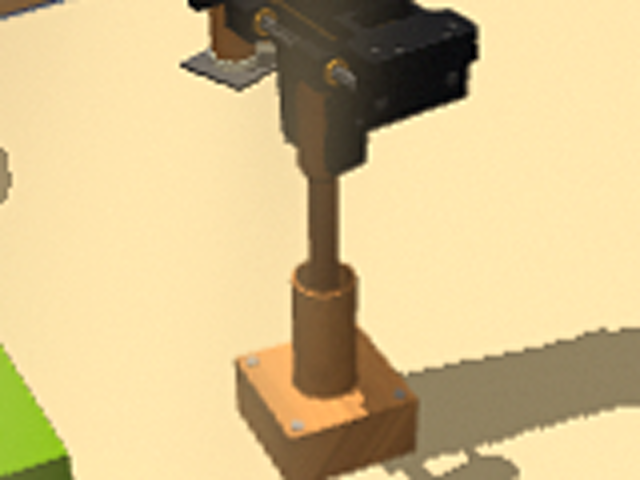

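The rod is sliding down inside the tube, upright, at about 8 N. I go another 12 mm, then take small steps.

```bash
python3 -m pendant '[{"tx":0,"ty":0,"tz":3,"twist":0,"hand":25},{"tx":0,"ty":0,"tz":6,"twist":0,"hand":25},{"tx":0,"ty":0,"tz":9,"twist":0,"hand":25},{"tx":0,"ty":0,"tz":12,"twist":0,"hand":25},{"tx":0,"ty":0,"tz":12,"twist":0,"hand":25}]'
```

```text
time_s: 17.98
eef_pos: [0.4856, -0.1822, 0.1988]
ee_rot: [0.0, 1.0, -0.0, 0.001]
force: [-1.1, 0.5, 5.3]
width: 0.0292
```

```bash
python3 -m pendant '[{"tx":0,"ty":0,"tz":1,"twist":0,"hand":25},{"tx":0,"ty":0,"tz":2,"twist":0,"hand":25},{"tx":0,"ty":0,"tz":2,"twist":0,"hand":25}]'
```

```text
time_s: 18.35
eef_pos: [0.4857, -0.1822, 0.197]
ee_rot: [0.0, 1.0, -0.0, 0.001]
force: [-0.9, 0.5, 6.8]
width: 0.0291
```

```bash
python3 -m pendant '[{"tx":0,"ty":0,"tz":1,"twist":0,"hand":25},{"tx":0,"ty":0,"tz":2,"twist":0,"hand":25},{"tx":0,"ty":0,"tz":3,"twist":0,"hand":25}]'
```

```text
time_s: 18.73
eef_pos: [0.4857, -0.1822, 0.1941]
ee_rot: [0.0, 1.0, -0.0, 0.001]
force: [-0.3, 0.6, 8.0]
width: 0.0288
```

```bash
python3 -m pendant '[{"tx":0,"ty":0,"tz":1,"twist":0,"hand":25},{"tx":0,"ty":0,"tz":2,"twist":0,"hand":25},{"tx":0,"ty":0,"tz":3,"twist":0,"hand":25}]'
```

```text
time_s: 19.1
eef_pos: [0.4857, -0.1822, 0.1911]
ee_rot: [0.0, 1.0, -0.0, 0.001]
force: [-0.8, -0.8, 8.3]
width: 0.0287
```

```bash
python3 -m pendant '[{"tx":0,"ty":0,"tz":1,"twist":0,"hand":25},{"tx":0,"ty":0,"tz":2,"twist":0,"hand":25}]'
```

```text
time_s: 19.35
eef_pos: [0.4857, -0.1823, 0.1891]
ee_rot: [0.0, 1.0, -0.0, 0.001]
force: [-0.8, 0.4, 8.1]
width: 0.0291
```

```bash
python3 -m pendant '[{"tx":0,"ty":0,"tz":1,"twist":0,"hand":25},{"tx":0,"ty":0,"tz":1,"twist":0,"hand":25}]'
```

```text
time_s: 19.6
eef_pos: [0.4856, -0.1823, 0.1879]
ee_rot: [0.0, 1.0, -0.0, 0.001]
force: [-0.4, 0.9, 6.3]
width: 0.029
```

```bash
python3 -m pendant '[{"tx":0,"ty":0,"tz":0.8,"twist":0,"hand":25},{"tx":0,"ty":0,"tz":1.5,"twist":0,"hand":25}]'
```

```text
time_s: 19.85
eef_pos: [0.4857, -0.1823, 0.1865]
ee_rot: [0.0, 1.0, -0.0, 0.001]
force: [-0.9, 0.4, 8.2]
width: 0.0288
```

```bash
python3 -m pendant '[{"tx":0,"ty":0,"tz":1,"twist":0,"hand":25},{"tx":0,"ty":0,"tz":1,"twist":0,"hand":25}]'
```

```text
time_s: 20.1
eef_pos: [0.4856, -0.1822, 0.1855]
ee_rot: [0.0, 1.0, -0.0, 0.001]
force: [0.0, -0.1, 7.6]
width: 0.0288
```

```bash
python3 -m pendant '[{"tx":0,"ty":0,"tz":1,"twist":0,"hand":25},{"tx":0,"ty":0,"tz":1,"twist":0,"hand":25}]'
```

```text
time_s: 20.35
eef_pos: [0.4856, -0.1823, 0.1845]
ee_rot: [0.0, 1.0, -0.0, 0.001]
force: [-0.9, 0.1, 6.0]
width: 0.0289
```

```bash
python3 -m pendant '[{"tx":0,"ty":0,"tz":1,"twist":0,"hand":25},{"tx":0,"ty":0,"tz":1,"twist":0,"hand":25}]'
```

```text
time_s: 20.6
eef_pos: [0.4857, -0.1823, 0.1835]
ee_rot: [0.0, 1.0, -0.0, 0.001]
force: [-0.8, 1.0, 5.6]
width: 0.0293
```

```bash
python3 -m pendant '[{"tx":0,"ty":0,"tz":1,"twist":0,"hand":25},{"tx":0,"ty":0,"tz":1,"twist":0,"hand":25}]'
```

```text
time_s: 20.85
eef_pos: [0.4856, -0.1823, 0.1824]
ee_rot: [0.0, 1.0, -0.0, 0.001]
force: [-0.3, -0.1, 6.3]
width: 0.0291
```

```bash
python3 -m pendant '[{"tx":0,"ty":0,"tz":0.7,"twist":0,"hand":25},{"tx":0,"ty":0,"tz":0.7,"twist":0,"hand":25}]'
```

```text
time_s: 21.1
eef_pos: [0.4857, -0.1823, 0.1818]
ee_rot: [0.0, 1.0, -0.0, 0.001]
force: [-0.6, 0.9, 7.8]
width: 0.029
```

```bash
python3 -m pendant '[{"tx":0,"ty":0,"tz":1,"twist":0,"hand":25},{"tx":0,"ty":0,"tz":1,"twist":0,"hand":25}]'
```

```text
time_s: 21.35
eef_pos: [0.4858, -0.1823, 0.1812]
ee_rot: [0.0, 1.0, -0.0, 0.001]
force: [0.3, 0.4, 10.8]
width: 0.0289
```

```bash
python3 -m pendant '[{"tx":0,"ty":0,"tz":0.7,"twist":0,"hand":25},{"tx":0,"ty":0,"tz":0.7,"twist":0,"hand":25}]'
```

```text
time_s: 21.6
eef_pos: [0.4859, -0.1823, 0.1809]
ee_rot: [0.0, 1.0, -0.0, 0.001]
force: [-0.8, 1.0, 13.7]
width: 0.029
```

The force has risen to 13.7 N over the last 1.7 mm commanded, so the bung is meeting the pile. One small step more, then I hold.

```bash
python3 -m pendant '[{"tx":0,"ty":0,"tz":0.7,"twist":0,"hand":25},{"tx":0,"ty":0,"tz":0.7,"twist":0,"hand":25},{"tx":0,"ty":0,"tz":0.7,"twist":0,"hand":25}]'
python3 -c "
from h import go;go(.485,-.182,.1817)"
```

```text
time_s: 21.98
eef_pos: [0.486, -0.1823, 0.1805]
ee_rot: [0.0, 1.0, -0.0, 0.002]
force: [-2.5, 0.2, 17.3]
width: 0.0292
t 21.98 pos [ 0.486  -0.1823  0.1805] xang -0.03 need tool mm [-1.  -0.3 -1.2] F [-2.51  0.2  17.31] w 29.2 zaxis [ 0.003 -0.001 -1.   ]
```

```bash
python3 -m pendant '[{"tx":0,"ty":0,"tz":0,"twist":0,"hand":25},{"tx":0,"ty":0,"tz":0,"twist":0,"hand":25},{"tx":0,"ty":0,"tz":0,"twist":0,"hand":25},{"tx":0,"ty":0,"tz":0,"twist":0,"hand":25}]'
python3 - <<'E'
from h import *
from rig import capture
go(.485,-.182,.1817)
c=capture("scene");go(.485,-.182,.1817)
b=proj(c,[[.485,-.182,.15]])[0].astype(int)
im=c["pixels"][max(0,b[1]-60):b[1]+60,b[0]-80:b[0]+80]
cv2.imwrite("pics/scene12z.png",cv2.resize(cv2.convertScaleAbs(im,alpha=1.6),None,fx=4,fy=4,interpolation=cv2.INTER_CUBIC))
E
```

```text
time_s: 22.48
eef_pos: [0.486, -0.1823, 0.1805]
ee_rot: [0.0, 1.0, -0.0, 0.002]
force: [-1.9, 1.6, 16.3]
width: 0.0287
t 22.48 pos [ 0.486  -0.1823  0.1805] xang -0.03 need tool mm [-1.  -0.3 -1.2] F [-1.88  1.59 16.28] w 28.7 zaxis [ 0.003 -0.001 -1.   ]
t 22.52 pos [ 0.486  -0.1823  0.1805] xang -0.02 need tool mm [-1.  -0.3 -1.2] F [-3.07  1.52 16.43] w 28.8 zaxis [ 0.003 -0.001 -1.   ]
```

View pics/scene12z.png

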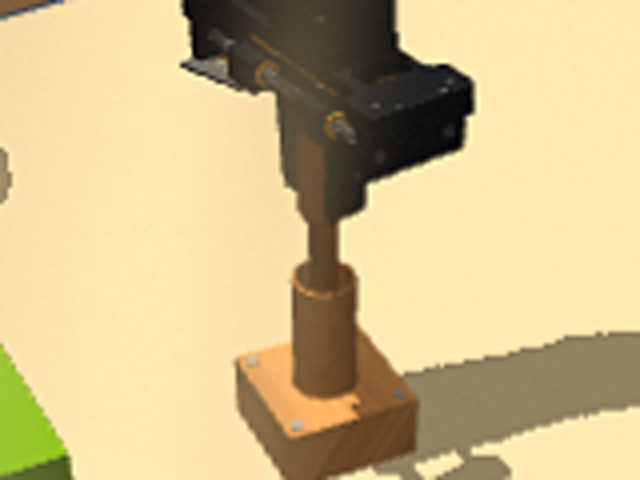

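A steady 16.3 N held for 0.5 s, 1.2 mm below the predicted home height, so the bung is home. I lift the rod out.

```bash
python3 -m pendant '[{"tx":0,"ty":0,"tz":-5,"twist":0,"hand":25},{"tx":0,"ty":0,"tz":-25,"twist":0,"hand":25},{"tx":0,"ty":0,"tz":-55,"twist":0,"hand":25},{"tx":0,"ty":0,"tz":-85,"twist":0,"hand":25},{"tx":0,"ty":0,"tz":-100,"twist":0,"hand":25}]'
python3 -m pendant '[{"tx":0,"ty":0,"tz":0,"twist":0,"hand":25},{"tx":0,"ty":0,"tz":0,"twist":0,"hand":25},{"tx":0,"ty":0,"tz":0,"twist":0,"hand":25}]'
python3 - <<'E'
from h import *
from rig import capture
go(.477,.2148,.28)
c=capture("scene");P=cloud(c)
b=proj(c,[[.485,-.182,.17]])[0].astype(int)
im=c["pixels"][max(0,b[1]-60):b[1]+60,b[0]-80:b[0]+80]
cv2.imwrite("pics/scene13z.png",cv2.resize(cv2.convertScaleAbs(im,alpha=1.6),None,fx=4,fy=4,interpolation=cv2.INTER_CUBIC))
q=P[(np.hypot(P[...,0]-.485,P[...,1]+.182)<.03)&(P[...,2]>.14)];print("lowest rod",np.percentile(q[:,2],[0,2,10]))
E
```

```text
time_s: 23.15
eef_pos: [0.4853, -0.1822, 0.2799]
ee_rot: [0.0, 1.0, -0.0, 0.001]
force: [0.1, 0.1, -0.6]
width: 0.0288
time_s: 23.52
eef_pos: [0.4843, -0.1818, 0.2776]
ee_rot: [-0.0, 1.0, -0.0, -0.001]
force: [0.4, 0.0, 0.0]
width: 0.0291
t 23.52 pos [ 0.4843 -0.1818  0.2776] xang -0.01 need tool mm [  -7.4 -396.6   -2.1] F [0.39 0.04 0.02] w 29.1 zaxis [-0.002  0.001 -1.   ]
lowest rod [0.16469002 0.17358244 0.20493591]
```

View pics/scene13z.png

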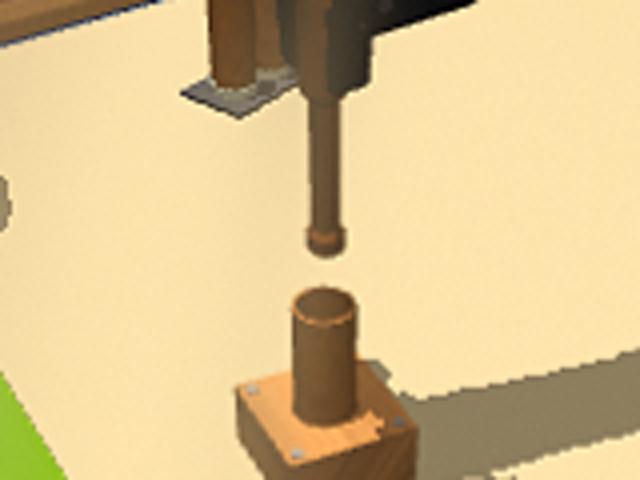

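The rod came out straight at zoom (325,170) with no slip, and the bung stayed down in the tube (mouth empty at (325,305)). I carry the rod back.

```bash
python3 -m pendant '[{"tx":-1,"ty":-40,"tz":0,"twist":0,"hand":25},{"tx":-2,"ty":-90,"tz":0,"twist":0,"hand":25},{"tx":-4,"ty":-140,"tz":0,"twist":0,"hand":25},{"tx":-6,"ty":-190,"tz":0,"twist":0,"hand":25},{"tx":-7.7,"ty":-240,"tz":0,"twist":0,"hand":25}]'
python3 -m pendant '[{"tx":0,"ty":-50,"tz":0,"twist":0,"hand":25},{"tx":0,"ty":-100,"tz":0,"twist":0,"hand":25},{"tx":0,"ty":-135,"tz":0,"twist":0,"hand":25},{"tx":0,"ty":-156.8,"tz":0,"twist":0,"hand":25},{"tx":0,"ty":-156.8,"tz":0,"twist":0,"hand":25}]'
python3 -m pendant '[{"tx":0,"ty":0,"tz":20,"twist":0,"hand":25},{"tx":0,"ty":0,"tz":40,"twist":0,"hand":25},{"tx":0,"ty":0,"tz":60,"twist":0,"hand":25},{"tx":0,"ty":0,"tz":75,"twist":0,"hand":25},{"tx":0,"ty":0,"tz":75,"twist":0,"hand":25}]'
python3 -m pendant '[{"tx":0,"ty":0,"tz":0,"twist":0,"hand":25},{"tx":0,"ty":0,"tz":0,"twist":0,"hand":25},{"tx":0,"ty":0,"tz":0,"twist":0,"hand":25},{"tx":0,"ty":0,"tz":0,"twist":0,"hand":25}]'
python3 - <<'E'
from h import *
from rig import capture
go(.477,.2148,.1225)
c=capture("scene")
b=proj(c,[[.477,.2147,.12]])[0].astype(int)
im=c["pixels"][max(0,b[1]-70):b[1]+70,b[0]-80:b[0]+80]
cv2.imwrite("pics/scene14z.png",cv2.resize(cv2.convertScaleAbs(im,alpha=1.6),None,fx=4,fy=4,interpolation=cv2.INTER_CUBIC))
E
```

```text
time_s: 24.2
eef_pos: [0.4769, 0.0595, 0.2782]
ee_rot: [0.0, 1.0, -0.0, -0.0]
force: [-0.3, 0.5, -0.0]
width: 0.0292
time_s: 24.82
eef_pos: [0.4768, 0.2166, 0.278]
ee_rot: [-0.0, 1.0, 0.002, -0.0]
force: [0.2, 0.4, -0.8]
width: 0.029
time_s: 25.45
eef_pos: [0.4767, 0.2126, 0.2026]
ee_rot: [0.001, 1.0, -0.001, -0.001]
force: [-0.5, 0.1, -0.8]
width: 0.029
time_s: 25.95
eef_pos: [0.4774, 0.2149, 0.2039]
ee_rot: [-0.0, 1.0, -0.0, 0.0]
force: [0.4, 0.2, -0.1]
width: 0.0288
t 25.95 pos [0.4774 0.2149 0.2039] xang -0.01 need tool mm [-0.4  0.1 81.4] F [ 0.35  0.22 -0.05] w 28.8 zaxis [ 0.  0. -1.]
```

View pics/scene14z.png

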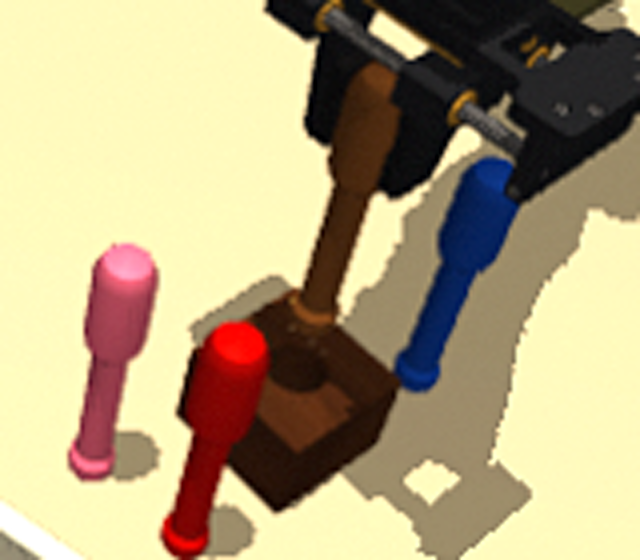

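The rod is over the hole: foot at zoom (315,310), hole at (300,365). I lower it in steps, watching the force.

```bash
python3 -m pendant '[{"tx":-0.3,"ty":0,"tz":10,"twist":0,"hand":25},{"tx":-0.3,"ty":0,"tz":20,"twist":0,"hand":25},{"tx":-0.3,"ty":0,"tz":30,"twist":0,"hand":25},{"tx":-0.3,"ty":0,"tz":38,"twist":0,"hand":25},{"tx":-0.3,"ty":0,"tz":44,"twist":0,"hand":25}]'
python3 -c "
from h import go;go(.477,.2148,.1225)"
```

```text
time_s: 26.62
eef_pos: [0.4769, 0.2147, 0.1589]
ee_rot: [0.0, 1.0, -0.0, -0.0]
force: [0.2, -0.1, -0.9]
width: 0.0288
t 26.62 pos [0.4769 0.2147 0.1589] xang -0.02 need tool mm [ 0.1 -0.2 36.4] F [ 0.18 -0.13 -0.92] w 28.8 zaxis [-0. -0. -1.]
```

```bash
python3 -m pendant '[{"tx":0,"ty":0,"tz":8,"twist":0,"hand":25},{"tx":0,"ty":0,"tz":16,"twist":0,"hand":25},{"tx":0,"ty":0,"tz":24,"twist":0,"hand":25},{"tx":0,"ty":0,"tz":30,"twist":0,"hand":25},{"tx":0,"ty":0,"tz":30,"twist":0,"hand":25}]'
python3 -c "
from h import go;go(.477,.2148,.1225)"
```

```text
time_s: 27.25
eef_pos: [0.4767, 0.2146, 0.1291]
ee_rot: [0.0, 1.0, -0.0, -0.0]
force: [-0.6, 0.2, 0.1]
width: 0.0292
t 27.25 pos [0.4767 0.2146 0.1291] xang -0.02 need tool mm [ 0.3 -0.2  6.6] F [-0.56  0.19  0.09] w 29.2 zaxis [-0.001 -0.    -1.   ]
```

```bash
python3 -m pendant '[{"tx":0,"ty":0,"tz":3,"twist":0,"hand":25},{"tx":0,"ty":0,"tz":6,"twist":0,"hand":25},{"tx":0,"ty":0,"tz":6,"twist":0,"hand":25},{"tx":0,"ty":0,"tz":6,"twist":0,"hand":25}]'
python3 -m pendant '[{"tx":0,"ty":0,"tz":0,"twist":0,"hand":35},{"tx":0,"ty":0,"tz":0,"twist":0,"hand":45},{"tx":0,"ty":0,"tz":0,"twist":0,"hand":60},{"tx":0,"ty":0,"tz":0,"twist":0,"hand":60},{"tx":0,"ty":0,"tz":0,"twist":0,"hand":60}]'
python3 -c "
from h import go;go(.477,.2148,.1225)"
```

```text
time_s: 27.75
eef_pos: [0.4771, 0.2148, 0.1237]
ee_rot: [-0.0, 1.0, -0.0, 0.0]
force: [-0.3, -0.2, -1.1]
width: 0.0289
time_s: 28.38
eef_pos: [0.477, 0.2147, 0.1236]
ee_rot: [0.0, 1.0, -0.0, 0.0]
force: [0.5, -0.3, -0.6]
width: 0.0603
t 28.38 pos [0.477  0.2147 0.1236] xang -0.02 need tool mm [ 0.  -0.1  1.1] F [ 0.46 -0.32 -0.6 ] w 60.3 zaxis [ 0. -0. -1.]
```

Released. Now straight up, clear of the rod, and a last look.

```bash
python3 -m pendant '[{"tx":0,"ty":0,"tz":-15,"twist":0,"hand":60},{"tx":0,"ty":0,"tz":-45,"twist":0,"hand":60},{"tx":0,"ty":0,"tz":-80,"twist":0,"hand":60},{"tx":0,"ty":0,"tz":-110,"twist":0,"hand":60},{"tx":0,"ty":0,"tz":-140,"twist":0,"hand":60}]'
python3 -m pendant '[{"tx":-20,"ty":50,"tz":0,"twist":0,"hand":60},{"tx":-30,"ty":100,"tz":0,"twist":0,"hand":60},{"tx":-30,"ty":130,"tz":0,"twist":0,"hand":60},{"tx":-30,"ty":130,"tz":0,"twist":0,"hand":60},{"tx":-30,"ty":130,"tz":0,"twist":0,"hand":60}]'
python3 - <<'E'
from h import *
from rig import capture
go(.477,.2148,.1225)
for n in("scene","top"):
    c=capture(n);cv2.imwrite(f"pics/{n}15.png",cv2.convertScaleAbs(c["pixels"],alpha=1.6));P=cloud(c);Z=P[...,2]
    q=P[(np.hypot(P[...,0]-.477,P[...,1]-.2147)<.035)&(Z>.11)&(Z<.2)];print(n,"rod handle",len(q),q.mean(0).round(3),"top",np.percentile(q[:,2],98).round(4)) if len(q) else 0
    q=P[(np.hypot(P[...,0]-.485,P[...,1]+.182)<.0145)&(Z<.11)&(c["z_map"]>0)];print(n,"in tube z",len(q),np.percentile(q[:,2],[10,50,90]).round(4)) if len(q) else 0
    if n=="scene":
        a=dict(np.load("scene0.npz"));d=cv2.absdiff(a["pixels"],c["pixels"]).max(2);
    o=dict(np.load(n+"0.npz"));P0=cloud(o)
    for nm,x,y,r in(("bin",.73,.25,.11),("carton",.73,-.265,.1),("done",.741,-.041,.025),("pink",.571,.173,.02),("red",.563,.234,.02),("blue",.391,.235,.02)):
        f=lambda P:P[(np.hypot(P[...,0]-x,P[...,1]-y)<r)&(P[...,2]>.02)&(P[...,2]<.18)]
        A,B=f(P0),f(P)
        print(nm,len(A),len(B),((B.mean(0)-A.mean(0))*1000).round(1) if len(A) and len(B) else "")
E
```

```text
time_s: 29.0
eef_pos: [0.4769, 0.2146, 0.2658]
ee_rot: [-0.0, 1.0, -0.0, 0.001]
force: [0.6, 0.1, 0.2]
width: 0.0602
time_s: 29.62
eef_pos: [0.4473, 0.086, 0.2642]
ee_rot: [-0.001, 1.0, 0.0, 0.001]
force: [0.3, -0.4, -0.0]
width: 0.06
t 29.62 pos [0.4473 0.086  0.2642] xang 0.04 need tool mm [  29.6 -128.7  141.9] F [ 0.32 -0.41 -0.01] w 60.0 zaxis [ 0.001  0.001 -1.   ]
scene rod handle 425 [0.485 0.219 0.15 ] top 0.1735
bin 11100 11124 [-0.1 -0.2 -0. ]
carton 2878 2883 [ 0.1 -0.1  0. ]
done 919 915 [-0.   0.1  0.2]
pink 661 662 [ 0.1  0.  -0.1]
red 700 701 [ 0.  -0.   0.2]
blue 669 671 [-0.  -0.   0.1]
top in tube z 75 [0.0656 0.0682 0.0708]
bin 3566 3545 [ 0.3 -0.3  0.2]
carton 4026 4022 [-0.2  0.2  0.1]
done 376 373 [ 0.1 -0.   0.9]
pink 206 155 [ 1.4  0.7 19.1]
red 230 217 [ 0.2 -0.1  5.2]
blue 216 0
```

View pics/scene15.png

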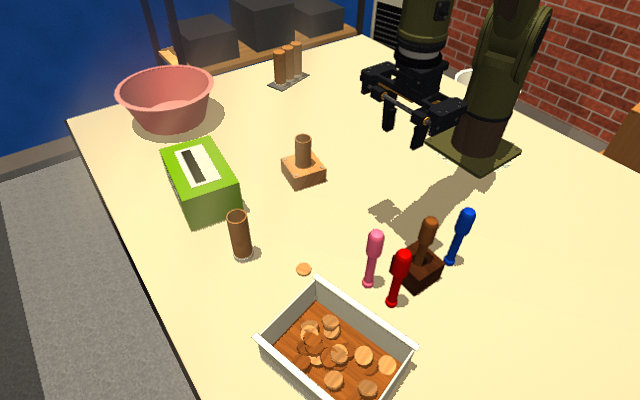

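View pics/top15.png

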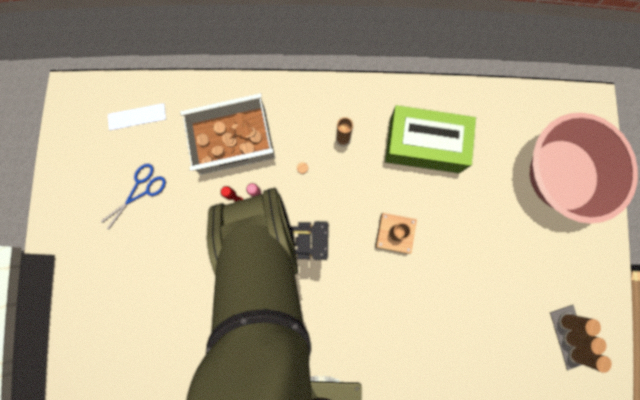

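The last pictures show the rod upright in its block at (428,240), and nothing else has moved. In the top view the bung's face sits at z of about 0.068 in the tube (398,233), where home was predicted at 0.069. I hand the job in.

```bash
python3 -c "
from rig import ctrl;print(ctrl.job_done())"
```

```text
the job is handed in; nothing more can be done
None
```

I stood the bung in the tube's mouth, pressed it down with the rod, stood the rod back in its block, and handed the job in at about 30 s. No verdict was reported.

- **Bung:** Sliding took about 6 to 9 N. At the counters the push rose and held at a steady 16 N or so for 0.5 s; the highest reading was 17.3 N, but readings come only at the end of each move. In the last top picture its upper face is at z ≈ 0.068 m, against about 0.069 m predicted from the pile seen earlier.
- **Rod:** It stands upright and released in its hole. Its top measures 0.1735 m, against 0.171 to 0.1725 m at the start.
- **Everything else:** In the scene view the bin, carton, finished tube and look-alikes are within 0.2 mm of where they started. I checked the spare counter only by eye, and it looks unmoved.
- **One disagreement:** The last top view gave odd shifts for the pink and red look-alikes and no reading for the blue one. The arm was over them in that picture, so I went by the scene view.

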